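Load the rock mill and hold its bayonet lid at the purge mark

TASK

Tip all six rock chips from the scoop into the jar of the mill and set the scoop down upright on the table again. Then drop the lid fully home in the jar mouth with its lugs in the notches, and turn it clockwise, against its return spring, until its bar handle points at the raised half-way ribs, well before the lock clicks. Finish while still gripping the lid and holding it there, and leave everything else on the table alone.

Things in the scene. Friction and masses are not known exactly. Their poses are not given: they have to be found in the camera images.
- mill: white round desktop mill, fixed, 140 mm wide at the foot, 128 mm above; steel collar round its jar mouth, top 95 mm above the table, deck round it 91 mm. Origin: centre of its underside, on the table; z up; x runs through the two notches. Jar 78 mm wide inside, floor 20 mm above the table. A lid in the mouth turns only clockwise (seen from above); the lock clicks at about 70 degrees (1.2 rad)
- mill_mouth (a point): centre of the round mouth, 61 mm wide, at the top of the collar (95 mm above the table). The collar is a flat ring 6 mm thick
- mill_notch (a point): one of two opposed notches in the collar, on the mill's +x and -x sides, about 20 mm wide and 8 mm deep radially, through which the lid's lugs go down; this point: on the collar top, 35 mm from the mouth's centre towards +x
- mill_rib (a point): top of one of the two opposed raised half-way ribs on the deck: steel bars 14 mm long, 5 mm wide, pointing at the mouth, 46 to 60 mm from its centre, topping the collar by 2 mm. They lie 35 degrees (0.61 rad) clockwise, seen from above, from the notches
- lock_ring (a joint): sprung ring hidden under the collar, rad; 0 at rest, grows as the lid's lugs push it clockwise. The lid turns about 0.10 rad from the notches before meeting it, so it reads lid angle less 0.10: 0.51 at the half-way ribs; from about 0.92 the lock begins to click. It pushes back with 0.06 N m at rest, 0.16 N m half-way: a lid let go turns back
- lid: round aluminium lid, about 0.25 kg, standing on its plug. Origin: centre of its underside; z up. Plug 56 mm wide, 14 mm high, with two opposed lugs at its foot along x (14 mm wide, 6 mm high, 73 mm over both); flange 76 mm wide from 14 to 20 mm up. A half turn makes no difference. Home, the flange lies on the collar, the origin 81 mm above the table; play about 2.5 mm all round
- lid_grip (a point): middle of the lid's black bar handle, on the lid's axis, 40 mm above its underside; the bar is 70 mm long along the lid's x (in line with the lugs), 14 mm thick along y, from 20 to 52 mm above the underside
- scoop: open steel scoop, 0.16 kg empty: pan 98 mm long, 46 mm wide, walls 27 mm high, walls and floor 2 mm thick, open at its +x end (the spout, where the floor rises by 7 degrees). Origin on its underside, z up, x towards the spout. The chips slide out when it is tipped spout down by 30 to 50 degrees; 58 degrees empties it
- scoop_grip (a point): middle of the wooden upright handle at the scoop's rear, 55 mm above its underside and 52 mm behind its origin; the handle is 18 mm along the scoop's x, 14 mm along its y, and reaches from the table to 80 mm
- scoop_lip (a point): middle of the floor's edge at the spout, 55 mm ahead of the scoop's origin, 4 mm above its underside
- chip0: dark rock chip, a rough block about 15 mm across and 14 mm high, 11 g; origin at the centre of one face (its underside as it lies in the scoop at the start). All six are alike and lie in the scoop
- chip1: dark rock chip, a rough block about 15 mm across and 14 mm high, 11 g; origin at the centre of one face (its underside as it lies in the scoop at the start). All six are alike and lie in the scoop
- chip2: dark rock chip, a rough block about 15 mm across and 14 mm high, 11 g; origin at the centre of one face (its underside as it lies in the scoop at the start). All six are alike and lie in the scoop
- chip3: dark rock chip, a rough block about 15 mm across and 14 mm high, 11 g; origin at the centre of one face (its underside as it lies in the scoop at the start). All six are alike and lie in the scoop
- chip4: dark rock chip, a rough block about 15 mm across and 14 mm high, 11 g; origin at the centre of one face (its underside as it lies in the scoop at the start). All six are alike and lie in the scoop
- chip5: dark rock chip, a rough block about 15 mm across and 14 mm high, 11 g; origin at the centre of one face (its underside as it lies in the scoop at the start). All six are alike and lie in the scoop
- rock_sample: dark rounded rock, 80 mm wide, 44 mm high; origin under its centre. Leave alone
- sample_jar: closed glass jar, 52 mm wide, 75 mm high; origin under its centre. Leave alone
- brush: small brush lying flat, 160 mm long; origin under its middle. Leave alone
- dish: flat glass dish, 80 mm wide, 16 mm high; origin under its centre. Leave alone
- loupe: small black loupe, 34 mm wide, 28 mm high; origin under its centre. Leave alone
Things that resemble listed ones, but are neither listed nor needed, are in the scene too. Leave any green or yellow look-alike of the scoop alone.

How it is judged (in metres and radians):
On the way, in this order (a step that is already met when the one before it is completed fails the run):
1. all six chips lie in the jar (horizontal distance between each of chip0, chip1, chip2, chip3, chip4, chip5 and mill_mouth below 0.042 m and z of each of chip0, chip1, chip2, chip3, chip4, chip5 in the frame of mill below 0.075 m), for 0.2 s.
2. the lid is fully home in the jar mouth, lugs down through the notches, not yet turned, with the chips under it (all of step 1 and z of lid in the frame of mill between 0.074 and 0.086 m and horizontal distance between lid and mill below 0.006 m and angle between lid's own z axis and vertical below 0.1 rad and value of joint lock_ring below 0.2 rad), for 0.1 s.
At the end, for the whole second after the job is handed in: Fingers grip the lid (over 3 N); it sits level (0.1 rad) and home in the mouth (within 6 mm), held still 0.41 to 0.81 rad clockwise of the notches (lock ring 0.33 to 0.69 rad); all six chips are in the jar; the scoop stands upright on the table, let go (all of step 1 and z of lid in the frame of mill between 0.074 and 0.086 m and horizontal distance between lid and mill below 0.006 m and angle between lid's own z axis and vertical below 0.1 rad and angle between scoop's own z axis and vertical below 0.12 rad and height (world z) of scoop between -0.005 and 0.012 m and value of joint lock_ring between 0.33 and 0.69 rad and angle between the x axis of lid and the x axis of mill, either way round between 0.41 and 0.81 rad and velocity of joint lock_ring between -0.1 and 0.1 rad/s and contact force between the fingers and lid above 3 N and contact force between the fingers and scoop below 0.5 N); the arm keeps its last pose, push and grip.
It fails at once if the lid is turned on to the lock click (value of joint lock_ring above 0.92 rad).
It fails at once if a bystander is pushed aside by more than 30 mm (distance of any of rock_sample, sample_jar, brush, dish, loupe from where it was at the start of the episode above 0.03 m).
It also fails if it takes over 72 s, if anything falls off the work surface, if the arm or the gripper's body presses on something with over 40 N, if the wrist force passes 120 N, or if a joint passes its speed limit or range.

ROBOT

A 6-joint arm with a two-finger parallel gripper is mounted at the origin on the work surface. World frame = base frame: x ahead of the robot, y to its left, z up, the work surface at z = 0. Lengths are in mm, angles in rad, forces in N, time in s.
With the tool pointing down it reaches from about 350 to 775 mm from the base axis. Payload 7.3 kg.
Tool frame: the origin (TCP) lies between the finger pads; the fingertips stand 14 mm ahead of it and the grasp point (between the pads) lies 5 mm behind it; z points along the fingers, y is the line along which they close (so a half turn about z gives the same grasp; the last joint's range is limited). The gripper opens to 92 mm and grips with 3 to 60 N. Pads are 19 mm wide; open, the fingers measure 130 mm over their backs; the gripper's body (75 mm by 190 mm) begins 47 mm behind the grasp point.
Start: joints at [1.064, 0.342, 1.524, -0, 1.275, -0.146], TCP at [185.323, 491.222, 240.741] pointing down, gripper open.
Joint ranges: [-2.53, 2.53], [-0.77, 2.02], [0.04, 2.7], [-1, 4.14], [0.28, 2.66], [-3.11, 3.11]. Speed limits (rad/s): [2.57, 2.57, 3.14, 3.14, 3.14, 3.14].

INTERFACE

Orientations are given as [roll, pitch, yaw] about the fixed x, y, z axes, in that order (R = Rz(yaw) Ry(pitch) Rx(roll)).
In Python, from plant import get_obs, cams, close_job gives the robot as it stands. The module is installed in compiled form; this text tells all that it offers.
- The arm moves only by the shell command python3 -m creep 'ROWS'. ROWS is JSON, a list of rows, each an object of numbers: "hand": the opening, from 0 (shut) to 1 (fully open); "tx", "ty", "tz": the shift along the tool's x, y, z in m; "spin": the turn about the tool's z in degrees. In form: [{"hand": .., "tx": .., "ty": .., "tz": .., "spin": ..}, ...]. A call has 1 to 5 rows; each row shifts and turns the commanded pose from where the row before left it, along the tool's axes as they then stand; what a row does not reach is not made up. A row lasts 1/8 s, in which the tool goes at most 62.5 mm and 10.7 degrees, less where a joint would pass 70% of its speed; a pose out of reach is approached as far as the arm can. A call is refused whole if a number of a shift passes 0.0625 or a number of a turn 10.7, either way. A call with a gripper value outside its range is refused whole. The fingers move at their own pace and stop on an object; the grip force is fixed at half the most. Time passes only in rows, so rows that do not move let the fingers close. It gives the time, the measured TCP pose, the force, the opening and the grip force at its end, in the units of the state.
- get_obs(): the state, without advancing time (a new reading comes with each control period).
- cams.capture(name): name is "side" or "top" or "wrist"; returns a dict with "color" (480x640x3 uint8, red, green, blue), "K" (3x3 intrinsics, pixels), "R" (3x3) and "t" (3): a world point X has camera coordinates R X + t. Camera axes: x right, y down, z forward; pixel columns grow to the right and rows downward; lengths in mm; the calibration is good to about 2 mm. A picture is of the moment at which its call begins. There is no depth.
- close_job(): hands the job in; it is judged then, once.
The state is a dict: "time": time; "joint_positions": joint angles; "dq": joint speeds; "tau": joint torques, N m; "tool_pos": TCP position; "tcp_rot": TCP orientation; "contact_force": force on the tool from outside, world axes, zero at the start; "moment": the same for the moment, N m; "grip_width": finger opening in mm; "finger_force": force on a finger pad.
Only numpy, scipy, OpenCV 4.12 (cv2) and the standard library are available. Lean on these libraries where they do the work, as an engineer would, in place of code of your own. Each camera call takes 0.05 s, during which the arm holds its last target. There are 200 camera calls.

## Working session

There is one attempt and no reset: what is moved stays moved. The work goes in short steps, Python scripts to look and compute and a shell command to move; the robot and the scene stay as the last step left them, time stands still between calls to the robot, and variables do not carry over. Pictures are saved under pics/ and viewed, at most 10 in all, crops included, and the job is handed in when it is done.

```bash
mkdir -p pics; python3 - <<'E'
from plant import get_obs,cams
import cv2,numpy as np,pickle
o=get_obs(); print(o)
for n in ["side","top"]:
    c=cams.capture(n); pickle.dump(c,open(f"pics/{n}0.pkl","wb"))
    cv2.imwrite(f"pics/{n}0.png",c["color"][:,:,::-1]); print(n,c["K"],c["R"],c["t"], -c["R"].T@c["t"])
E
```

```text
{'time': 0.0, 'joint_positions': array([ 1.06398002e+00,  3.42727694e-01,  1.52503971e+00,  2.69414502e-06,
        1.27539395e+00, -1.46007407e-01]), 'dq': array([ 0.00181453,  0.00084801, -0.00078707,  0.0010068 ,  0.00048999,
       -0.00013897]), 'tau': array([-2.88357387e-04, -4.31234694e+01, -2.44220406e+01,  7.18011567e-02,
        5.60596038e-02, -1.78287419e-04]), 'tool_pos': array([185.12970837, 490.85389453, 240.03444778]), 'tcp_rot': array([-3.14004102e+00, -2.30777853e-04,  2.78078278e+00]), 'contact_force': array([0.31917258, 0.07962407, 0.37246723]), 'moment': array([-0.0108365 , -0.02885504, -0.01199637]), 'finger_force': 0.0, 'grip_width': 91.95558346330361}
side [[597.75651134   0.         333.23973172]
 [  0.         597.75651134 235.23441849]
 [  0.           0.           1.        ]] [[ 0.92607431  0.3772111  -0.00990779]
 [ 0.20877414 -0.53407068 -0.8192569 ]
 [-0.31432425  0.75662427 -0.57334106]] [-465.34119328  -47.9094644  1569.79789156] [  934.36833087 -1037.80236538   856.16892958]
top [[453.67404713   0.         316.8196838 ]
 [  0.         453.67404713 239.6701986 ]
 [  0.           0.           1.        ]] [[-0.00438096 -0.99987852 -0.01495812]
 [-0.9870667   0.00672094 -0.16016914]
 [ 0.16025022  0.01406297 -0.98697624]] [ -7.29883231 500.46737897 845.33650556] [358.49734943 -22.54949845 914.37730099]
```

View pics/top0.png

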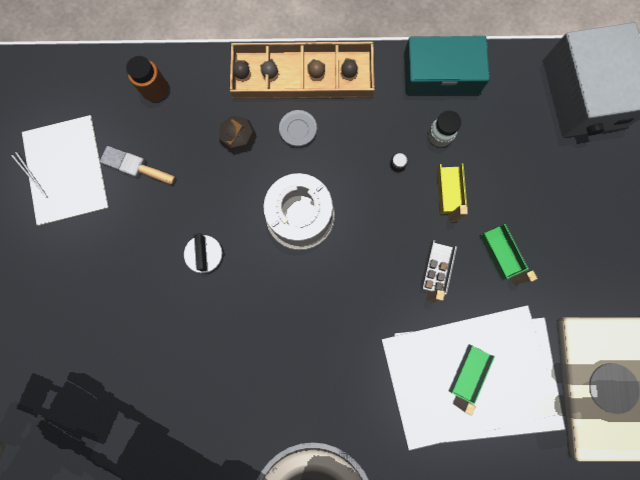

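View pics/side0.png

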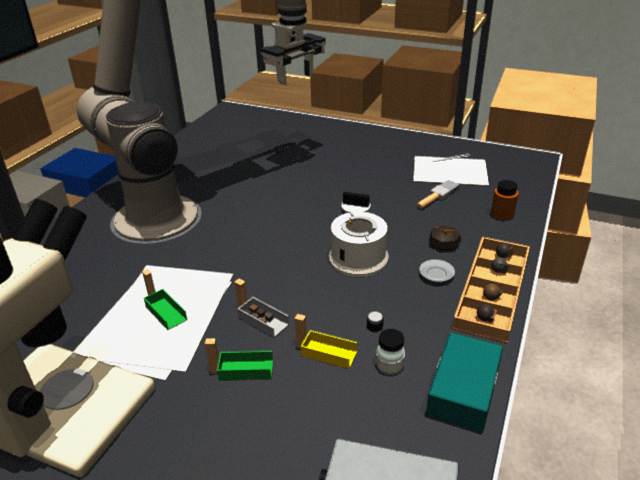

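The top view shows the mill at about (298,207), the lid at (203,253) and the arm's base at the bottom. Scoop candidates in the top view:
- **Steel-grey, (440,268):** holds the dark chips.
- **Yellow, (453,190):** empty.
- **Green, (506,252) and (472,375):** both empty.

The grey one fits, since it is steel and holds six chips. I'll confirm with an enlarged crop.

```bash
cat > h.py <<'E'
import numpy as np,cv2,pickle
from plant import get_obs,cams
def cap(n,tag):
    c=cams.capture(n); pickle.dump(c,open(f"pics/{n}{tag}.pkl","wb")); return c
def load(n,tag): return pickle.load(open(f"pics/{n}{tag}.pkl","rb"))
def ray(c,uv,z):
    uv=np.atleast_2d(uv).astype(float); d=np.c_[uv,np.ones(len(uv))]@np.linalg.inv(c["K"]).T@c["R"]
    o=-c["R"].T@c["t"]; return o+d*((z-o[2])/d[:,2])[:,None]
def proj(c,X):
    p=(np.atleast_2d(X)@c["R"].T+c["t"])@c["K"].T; return p[:,:2]/p[:,2:]
def crop(c,x,y,w,h,s): return cv2.resize(c["color"][y:y+h,x:x+w,::-1],None,fx=s,fy=s,interpolation=cv2.INTER_CUBIC)
def tile(*im):
    return np.hstack(im)
E
python3 - <<'E'
from h import *
t=load("top",0);s=load("side",0)
a=np.vstack([np.hstack([crop(t,415,225,66,50*66//66+25,6)[:300,:396],crop(t,255,165,80,75,5)[:300,:396][:, :400]]),
 np.hstack([crop(t,178,225,66,50,6)[:300],crop(s,320,180,80,60,5)])])
print(a.shape); cv2.imwrite("pics/crop0.png",a)
E
```

```text
Traceback (most recent call last):
ValueError: all the input array dimensions except for the concatenation axis must match exactly, but along dimension 1, the array at index 0 has size 792 and the array at index 1 has size 796
```

```bash
python3 - <<'E'
from h import *
t=load("top",0);s=load("side",0)
a=np.vstack([np.hstack([crop(t,405,235,80,75,5),crop(t,258,168,80,75,5)])[:300*2][:375],
 np.hstack([crop(t,168,228,80,45,5),crop(s,322,185,80,45,5)])])
print(a.shape); cv2.imwrite("pics/crop0.png",a)
E
```

```text
(600, 800, 3)
```

View pics/crop0.png

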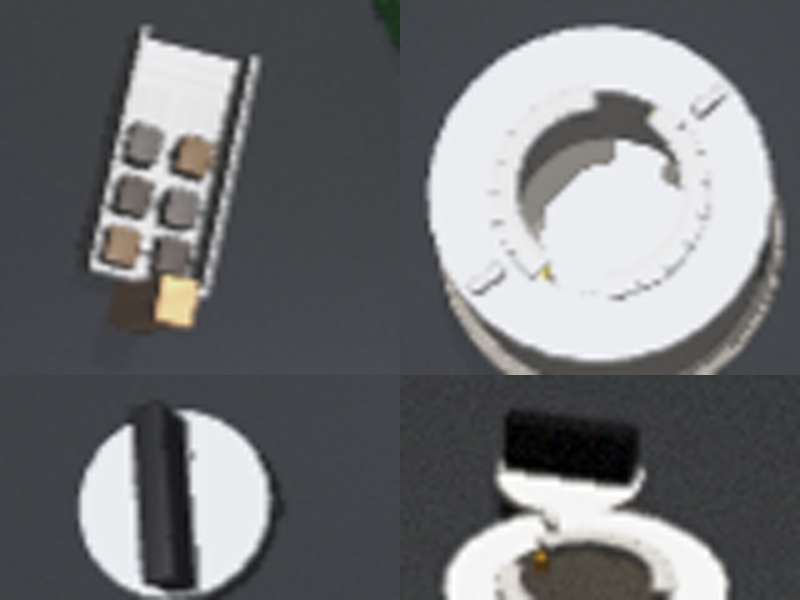

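The enlarged crop confirms the grey steel scoop with six chips: its handle is at the bottom at full-image px (440,295) and its spout at the top. The mill's ribs are at (320,188) and (275,224). The notch is near (303,188), about 35 degrees anticlockwise of the upper rib. Next I'll measure all of these.

```bash
python3 - <<'E'
from h import *
t=load("top",0);s=load("side",0)
g=t["color"].astype(int); hsv=cv2.cvtColor(t["color"],cv2.COLOR_RGB2HSV)
# mill
r=ray(t,[[320,188.4],[275.4,224]],97); print("ribs",r,r.mean(0),np.linalg.norm(r[0]-r[1]),np.degrees(np.arctan2(*(r[0]-r[1])[1::-1])))
def fit(x,y,w,h,z,th=190):
    m=np.zeros(g.shape[:2],np.uint8); m[y:y+h,x:x+w]=(g[y:y+h,x:x+w].min(2)>th)
    c=max(cv2.findContours(m,0,2)[0],key=cv2.contourArea)[:,0,:]
    c=cv2.convexHull(c.astype(np.int32))[:,0,:] if 1 else c
    P=ray(t,c+0.0,z)[:,:2].astype(np.float32); return P,c
P,c=fit(255,165,90,90,91); 
def circ(P):
    A=np.c_[2*P,np.ones(len(P))]; q=np.linalg.lstsq(A,(P**2).sum(1),rcond=None)[0]; return q[:2],np.sqrt(q[2]+q[:2]@q[:2])
from scipy.optimize import least_squares
def circR(P): 
    f=least_squares(lambda q:np.hypot(*(P-q[:2]).T)-q[2],[*P.mean(0),40],loss="soft_l1"); return f.x
print("mill deck",circR(P), c.min(0),c.max(0))
P,c=fit(175,225,60,60,20); print("lid flange",circR(P),c.min(0),c.max(0))
m=np.zeros(g.shape[:2],np.uint8); m[225:280,185:222]=g[225:280,185:222].max(2)<25
cs=max(cv2.findContours(m,0,2)[0],key=cv2.contourArea); rr=cv2.minAreaRect(cs);print("bar px",rr)
b=cv2.boxPoints(rr); print(ray(t,b,52)[:,:2])
# scoop handle top
m=((hsv[...,0]>8)&(hsv[...,0]<28)&(hsv[...,1]>80)&(g.max(2)>180)).astype(np.uint8); m[:270]=0;m[310:]=0;m[:,:420]=0;m[:,460:]=0
M=cv2.moments(m,True); hc=[M['m10']/M['m00'],M['m01']/M['m00']]; print("handle",hc,M['m00'],ray(t,hc,80))
# side
gs=s["color"].astype(int); hs=cv2.cvtColor(s["color"],cv2.COLOR_RGB2HSV)
m=((hs[...,0]>8)&(hs[...,0]<28)&(hs[...,1]>80)&(gs.max(2)>90)).astype(np.uint8);m[:270]=0;m[315:]=0;m[:,:228]=0;m[:,250:]=0
cc=max(cv2.findContours(m,0,2)[0],key=cv2.contourArea);print("side handle bbox",cv2.boundingRect(cc))
print("proj handle top in side",proj(s,ray(t,hc,80)))
# scoop pan walls top px from crop: far-left corner, rear-left corner, spout right corner
q=np.array([[405+145/5,235+30/5],[405+93/5,235+270/5],[405+257/5,235+60/5],[405+210/5,235+292/5]])
print("pan wall tops z27",ray(t,q,27)[:,:2])
E
```

```text
ribs [[587.74641216 -17.24011255  97.        ]
 [520.91236775  65.1181133   97.        ]] [554.32938995  23.93900037  97.        ] 106.06444671416457 -50.9405259423049
mill deck [556.21265873  25.17831738  63.32121365] [264 174] [332 239]
lid flange [477.82431162 217.66598432  35.67972417] [205 236] [220 270]Traceback (most recent call last):
  File "<stdin>", line 20, in <module>
ValueError: max() iterable argument is empty
```

```bash
python3 - <<'E'
from h import *
from scipy.optimize import least_squares
t=load("top",0);s=load("side",0)
g=t["color"].astype(int); hsv=cv2.cvtColor(t["color"],cv2.COLOR_RGB2HSV)
def circR(P): return least_squares(lambda q:np.hypot(*(P-q[:2]).T)-q[2],[*P.mean(0),40],loss="soft_l1").x
m=np.zeros(g.shape[:2],np.uint8); m[228:275,180:226]=g[228:275,180:226].min(2)>150
pts=np.argwhere(m)[:,::-1].astype(np.int32); h=cv2.convexHull(pts)[:,0,:]; print("lid",circR(ray(t,h,20)[:,:2]))
# bar top from crop px (z=52): left-top,left-bottom / right
b=np.array([[168+143/5,228+(403-375)/5],[168+175/5,228+(403-375)/5],[168+148/5,228+(582-375)/5],[168+193/5,228+(586-375)/5]])
B=ray(t,b,52)[:,:2];print("bar",B,B.mean(0))
sub=g[240:262,190:215].max(2);print(sub[10])
m=((hsv[...,0]>8)&(hsv[...,0]<28)&(hsv[...,1]>80)&(g.max(2)>180)).astype(np.uint8); m[:285]=0;m[310:]=0;m[:,:430]=0;m[:,460:]=0
M=cv2.moments(m,True); hc=[M['m10']/M['m00'],M['m01']/M['m00']]; print("handle",hc,M['m00'],ray(t,hc,80))
gs=s["color"].astype(int); hs=cv2.cvtColor(s["color"],cv2.COLOR_RGB2HSV)
m=((hs[...,0]>8)&(hs[...,0]<28)&(hs[...,1]>80)&(gs.max(2)>90)).astype(np.uint8);m[:270]=0;m[315:]=0;m[:,:228]=0;m[:,250:]=0
print("side handle bbox",cv2.boundingRect(m)); print("proj",proj(s,ray(t,hc,80)))
q=np.array([[434,241],[423.6,289],[456.4,247],[447,293.4]])
print("pan wall tops z27",ray(t,q,27)[:,:2])
m=(np.zeros(g.shape[:2])).astype(np.uint8); m[230:300,415:470]=(g[230:300,415:470].min(2)>140)
h=cv2.convexHull(np.argwhere(m)[:,::-1].astype(np.int32)); rr=cv2.minAreaRect(h); print(rr); print(ray(t,cv2.boxPoints(rr),14)[:,:2])
E
```

```text
lid [477.67661257 218.73278473  37.55767355]
bar [[512.02110161 222.68679182]
 [511.93375632 210.23534992]
 [442.44678798 218.10626969]
 [440.81257765 200.76938889]] [476.80355589 212.94945008]
[240 240 240 240 213 119  54  55  60  63  67  50  33  30  30  73 219 240
 240 240 240 240 240 240 240]
handle [439.55555555555554, 295.25] 36.0 [[ 389.98450777 -233.58509428   80.        ]]
side handle bbox (234, 278, 11, 26)
proj [[238.98884447 280.49260221]]
pan wall tops z27 [[ 498.34356931 -241.12694883]
 [ 404.18306066 -216.72020426]
 [ 486.09656018 -284.48520352]
 [ 395.4705208  -261.51668383]]
((438.7235107421875, 270.4941101074219), (24.404678344726562, 55.100337982177734), 12.52880859375)
[[ 393.65025977 -213.67848728]
 [ 500.50406046 -241.91648796]
 [ 489.48174799 -288.82463944]
 [ 383.11056351 -259.79915287]]
```

```bash
cat >> h.py <<'E'
def go(x,y,z,yaw=None):
    o=get_obs(); p=o["tool_pos"]; R=cv2.Rodrigues(np.zeros(3))[0]; a=o["tcp_rot"]
    from scipy.spatial.transform import Rotation as Q
    R=Q.from_euler("xyz",a).as_matrix(); d=R.T@(np.array([x,y,z])-p)
    print("t",round(o["time"],2),"pos",p.round(1),"rot",np.degrees(a).round(1),"need mm",d.round(1),"spin",None if yaw is None else round((np.degrees(a[2])-yaw+180)%360-180,1),"w",round(o["grip_width"],2),"F",o["contact_force"].round(1),"ff",round(o["finger_force"],1))
E
python3 -m creep '[{"hand":1,"tx":-0.047,"ty":-0.031,"tz":0,"spin":-6.2},{"hand":1,"tx":-0.047,"ty":-0.031,"tz":0,"spin":0},{"hand":1,"tx":-0.047,"ty":-0.031,"tz":0,"spin":0},{"hand":1,"tx":-0.047,"ty":-0.031,"tz":0,"spin":0},{"hand":1,"tx":-0.047,"ty":-0.031,"tz":0,"spin":0}]'
python3 -m creep '[{"hand":1,"tx":-0.047,"ty":-0.031,"tz":0,"spin":0},{"hand":1,"tx":-0.047,"ty":-0.031,"tz":0,"spin":0},{"hand":1,"tx":-0.006,"ty":-0.054,"tz":0.013,"spin":0},{"hand":1,"tx":-0.006,"ty":-0.054,"tz":0.013,"spin":0},{"hand":1,"tx":-0.006,"ty":-0.054,"tz":0.013,"spin":0}]'
python3 -m creep '[{"hand":1,"tx":-0.006,"ty":-0.054,"tz":0.013,"spin":0},{"hand":1,"tx":-0.006,"ty":-0.054,"tz":0.013,"spin":0},{"hand":1,"tx":-0.006,"ty":-0.054,"tz":0.013,"spin":0},{"hand":1,"tx":-0.006,"ty":-0.054,"tz":0.013,"spin":0},{"hand":1,"tx":-0.006,"ty":-0.054,"tz":0.013,"spin":0}]'
python3 -c "
from h import *
go(390,-234,120,165.5)
c=cap('wrist',1); cv2.imwrite('pics/w1.png',c['color'][:,:,::-1])
print(proj(c,[[390,-234,80],[446,-249,0]]))"
```

```text
time: 0.72
tool_pos: [370.2, 277.0, 240.6]
tcp_rot: [-3.142, -0.0, 2.889]
contact_force: [0.7, 0.6, -0.9]
grip_width: 91.7
finger_force: 0.0
time: 1.35
tool_pos: [421.3, 32.1, 201.1]
tcp_rot: [-3.142, -0.0, 2.889]
contact_force: [0.9, -0.2, -0.8]
grip_width: 91.6
finger_force: 0.0
time: 1.98
tool_pos: [382.8, -236.9, 136.2]
tcp_rot: [3.141, 0.0, 2.889]
contact_force: [1.3, -0.2, 1.1]
grip_width: 91.6
finger_force: 0.0
t 1.98 pos [ 382.8 -236.9  136.2] rot [180.    0.  165.5] need mm [-6.2  4.6 16.2] spin 0.0 w 91.59 F [ 1.3 -0.2  1.1] ff 0.0
[[318.54442299 269.3408803 ]
 [316.16089564 299.10712969]]
```

View pics/w1.png

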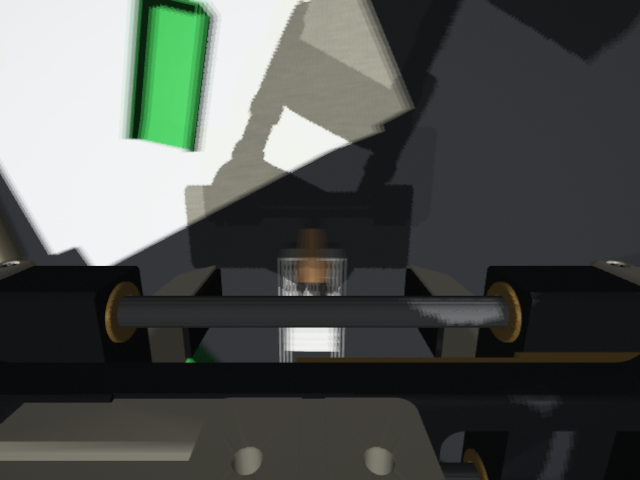

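The wrist view (blurred by motion) shows the handle at about (313,255) with the white pan behind it at (313,320), aligned with the tool. I'll descend and grip.

```bash
python3 -m creep '[{"hand":1,"tx":-0.006,"ty":0.004,"tz":0.02,"spin":0},{"hand":1,"tx":0,"ty":0,"tz":0.033,"spin":0},{"hand":1,"tx":0,"ty":0,"tz":0.033,"spin":0},{"hand":0.5,"tx":0,"ty":0,"tz":0,"spin":0},{"hand":0.14,"tx":0,"ty":0,"tz":0,"spin":0}]'
python3 -m creep '[{"hand":0.14,"tx":0,"ty":0,"tz":0,"spin":0},{"hand":0.14,"tx":0,"ty":0,"tz":0,"spin":0},{"hand":0.14,"tx":0,"ty":0,"tz":0,"spin":0},{"hand":0.14,"tx":0,"ty":0,"tz":0,"spin":0}]'
python3 -m creep '[{"hand":0.13,"tx":0,"ty":0,"tz":0,"spin":0},{"hand":0.13,"tx":0,"ty":0,"tz":0,"spin":0}]'
python3 -c "
from h import *
go(390,-234,50,165.5)
c=cap('side',2)"
```

```text
time: 2.65
tool_pos: [390.7, -233.1, 51.5]
tcp_rot: [-3.141, 0.001, 2.889]
contact_force: [0.6, -0.6, 0.2]
grip_width: 76.6
finger_force: 0.0
time: 3.15
tool_pos: [390.3, -232.9, 50.9]
tcp_rot: [-3.142, 0.0, 2.889]
contact_force: [0.9, -0.2, 0.6]
grip_width: 36.4
finger_force: 0.0
time: 3.4
tool_pos: [390.2, -232.9, 50.7]
tcp_rot: [3.142, -0.0, 2.889]
contact_force: [-0.8, -0.4, -1.1]
grip_width: 16.2
finger_force: 0.2
t 3.4 pos [ 390.2 -232.9   50.7] rot [180.   -0.  165.5] need mm [-0.  -1.1  0.7] spin 0.0 w 16.24 F [-0.8 -0.4 -1.1] ff 0.2
```

```bash
for i in 1; do python3 -m creep '[{"hand":0.14,"tx":0,"ty":0,"tz":0,"spin":0},{"hand":0.14,"tx":0,"ty":0,"tz":0,"spin":0},{"hand":0.14,"tx":0,"ty":0,"tz":0,"spin":0}]'; done | tail -2
python3 -m creep '[{"hand":0.12,"tx":0,"ty":0,"tz":0,"spin":0},{"hand":0.12,"tx":0,"ty":0,"tz":0,"spin":0}]'|tail -2
python3 -m creep '[{"hand":0.08,"tx":0,"ty":0,"tz":0,"spin":0},{"hand":0.08,"tx":0,"ty":0,"tz":0,"spin":0}]'|tail -2
python3 -m creep '[{"hand":0,"tx":0,"ty":0,"tz":0,"spin":0},{"hand":0,"tx":0,"ty":0,"tz":0,"spin":0}]'|tail -2
```

```text
grip_width: 14.0
finger_force: 30.0
grip_width: 13.7
finger_force: 30.0
grip_width: 14.2
finger_force: 30.0
grip_width: 13.7
finger_force: 30.0
```

```bash
python3 -m creep '[{"hand":0,"tx":0,"ty":0,"tz":-0.015,"spin":0},{"hand":0,"tx":0,"ty":0,"tz":-0.02,"spin":0},{"hand":0,"tx":0,"ty":0,"tz":0,"spin":0},{"hand":0,"tx":0,"ty":0,"tz":0,"spin":0}]'
python3 - <<'E'
from h import *
go(390,-234,50,165.5); print(get_obs()["moment"])
s=cap("side",3); t=cap("top",3)
cv2.imwrite("pics/c3.png",np.hstack([crop(s,215,260,100,80,4),crop(t,400,220,80,80,4)[:320]]))
E
```

```text
time: 5.08
tool_pos: [389.9, -232.5, 85.0]
tcp_rot: [3.141, -0.001, 2.889]
contact_force: [-0.4, 0.4, -2.5]
grip_width: 14.0
finger_force: 30.0
t 5.08 pos [ 389.9 -232.5   85. ] rot [ 1.800e+02 -1.000e-01  1.655e+02] need mm [-0.5 -1.5 35. ] spin 0.0 w 13.96 F [-0.4  0.4 -2.5] ff 30.0
[ 0.03750669  0.03277795 -0.0077654 ]
```

View pics/c3.png

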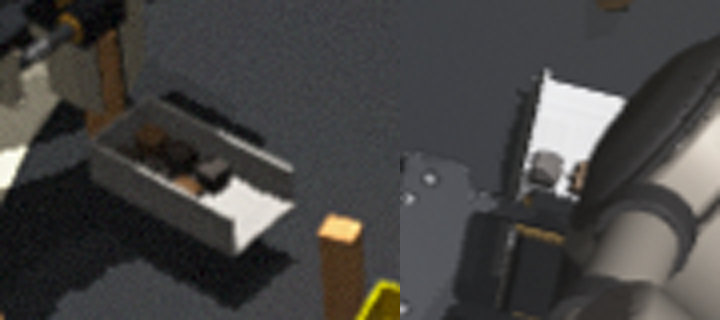

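The side crop shows the scoop held level about 34 mm up, chips inside, so the firm grip does not let it swing. Next I'll check whether easing the finger opening turns the grip into a hinge. The table would stop any swing at about 20 degrees.

```bash
python3 -m creep '[{"hand":0.148,"tx":0,"ty":0,"tz":0,"spin":0},{"hand":0.148,"tx":0,"ty":0,"tz":0,"spin":0}]'|tail -3
python3 -m creep '[{"hand":0.151,"tx":0,"ty":0,"tz":0,"spin":0},{"hand":0.151,"tx":0,"ty":0,"tz":0,"spin":0}]'|tail -3
python3 -m creep '[{"hand":0.153,"tx":0,"ty":0,"tz":0,"spin":0},{"hand":0.153,"tx":0,"ty":0,"tz":0,"spin":0}]'|tail -3
python3 - <<'E'
from h import *
print(get_obs()["moment"])
s=cap("side",4);a=load("side",3)
d=np.abs(s["color"].astype(int)-a["color"]).max(2)[260:340,215:315]; print((d>40).sum())
E
```

```text
contact_force: [0.6, -0.1, -2.0]
grip_width: 13.8
finger_force: 26.6
contact_force: [0.1, 0.2, -3.1]
grip_width: 13.9
finger_force: 8.7
contact_force: [0.4, -0.5, 0.0]
grip_width: 14.4
finger_force: 0.0
[-0.00635402 -0.0355657   0.01810619]
776
```

```bash
python3 - <<'E'
from h import *
s=cap("side",5)
cv2.imwrite("pics/c5.png",crop(s,205,250,120,100,5))
E
```

```text
(no output)
```

View pics/c5.png

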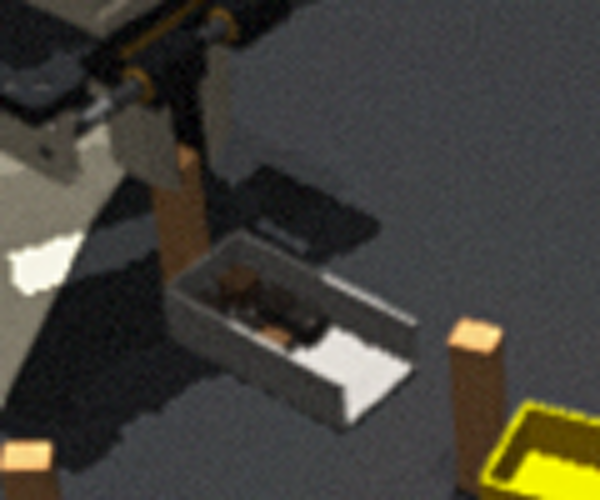

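The scoop slid down and stands upright on the table with all chips inside and the handle top between the fingers. The grip force follows the opening, at about 65 N/mm near 14 mm. So an opening near 0.1515 should hold the handle lightly enough for it to pivot, with the mill collar as support. I'll regrip lower and carry it over the mill.

```bash
python3 -m creep '[{"hand":0.22,"tx":0,"ty":0,"tz":0,"spin":0},{"hand":0.22,"tx":0,"ty":0,"tz":0.017,"spin":0},{"hand":0.22,"tx":0,"ty":0,"tz":0.018,"spin":0},{"hand":0.0,"tx":0,"ty":0,"tz":0,"spin":0},{"hand":0,"tx":0,"ty":0,"tz":0,"spin":0}]'
python3 -m creep '[{"hand":0,"tx":0,"ty":0,"tz":-0.02,"spin":0},{"hand":0,"tx":0,"ty":0,"tz":-0.03,"spin":0},{"hand":0,"tx":0,"ty":0,"tz":-0.03,"spin":0},{"hand":0,"tx":0,"ty":0,"tz":-0.03,"spin":0},{"hand":0,"tx":0,"ty":0,"tz":0,"spin":0}]'
python3 - <<'E'
from h import *
u=np.array([np.cos(np.radians(-14.5)),np.sin(np.radians(-14.5))]); G=np.array([555,24.5])-u*97
print(G); go(*G,160,165.5)
s=cap("side",6); cv2.imwrite("pics/c6.png",crop(s,200,220,130,100,4))
# predicted px of scoop pts if level, lip/handle bottom/top
p=get_obs()["tool_pos"]; 
for a,h in [(0,20),(0,-60),(107,-56)]: print(a,h,proj(s,[p[0]+u[0]*a,p[1]+u[1]*a,p[2]+5+h+5]))
E
```

```text
time: 6.65
tool_pos: [390.3, -232.9, 51.0]
tcp_rot: [3.141, -0.0, 2.889]
contact_force: [-0.2, -0.3, -2.3]
grip_width: 14.2
finger_force: 30.0
time: 7.28
tool_pos: [391.3, -233.7, 163.0]
tcp_rot: [-3.139, 0.005, 2.889]
contact_force: [-0.2, -0.5, -2.4]
grip_width: 13.6
finger_force: 30.0
[461.08967888  48.78686039]
t 7.28 pos [ 391.3 -233.7  163. ] rot [-179.9    0.3  165.5] need mm [  3.  291.    2.2] spin 0.0 w 13.62 F [-0.2 -0.5 -2.4] ff 30.0
0 20 [[233.608848  235.8993586]]
0 -60 [[237.78776731 268.3348204 ]]
107 -56 [[277.74192449 286.86810694]]
```

```bash
python3 -m creep '[{"hand":0,"tx":0,"ty":0.02,"tz":0,"spin":0},{"hand":0,"tx":0,"ty":0.036,"tz":0,"spin":0},{"hand":0,"tx":0.001,"ty":0.045,"tz":0,"spin":0},{"hand":0,"tx":0.001,"ty":0.045,"tz":0,"spin":0},{"hand":0,"tx":0.001,"ty":0.045,"tz":0,"spin":0}]' >/dev/null
python3 -m creep '[{"hand":0,"tx":0,"ty":0.045,"tz":0,"spin":0},{"hand":0,"tx":0,"ty":0.034,"tz":0,"spin":0},{"hand":0,"tx":0,"ty":0.02,"tz":0,"spin":0},{"hand":0,"tx":0,"ty":0,"tz":0,"spin":0},{"hand":0,"tx":0,"ty":0,"tz":0,"spin":0}]' 
python3 - <<'E'
from h import *
go(461.1,48.8,151,165.5)
s=cap("side",7); cv2.imwrite("pics/c7.png",crop(s,290,150,120,110,5))
t=cap("top",7)
u=np.array([.968,-.25]);p=get_obs()["tool_pos"]
for a,h in [(107,-51),(55,-55)]: print(a,h,proj(s,[p[0]+u[0]*a,p[1]+u[1]*a,p[2]+5+h]),proj(t,[p[0]+u[0]*a,p[1]+u[1]*a,p[2]+5+h]))
a=crop(s,290,150,120,110,4)[:440,:400]; b=crop(t,250,140,100,110,4)
cv2.imwrite("pics/c7.png",np.hstack([a,b]))
E
```

```text
time: 8.57
tool_pos: [459.1, 48.3, 159.8]
tcp_rot: [-3.141, -0.002, 2.889]
contact_force: [-0.1, 0.0, -2.2]
grip_width: 13.9
finger_force: 30.0
t 8.57 pos [459.1  48.3 159.8] rot [-1.800e+02 -1.000e-01  1.655e+02] need mm [-1.8  1.   8.8] spin 0.0 w 13.94 F [-0.1  0.  -2.2] ff 30.0
107 -51 [[361.22630195 219.5296289 ]] [[298.82372478 199.20686865]]
55 -55 [[342.49095505 213.67087316]] [[291.69347197 226.93327468]]
```

View pics/c7.png

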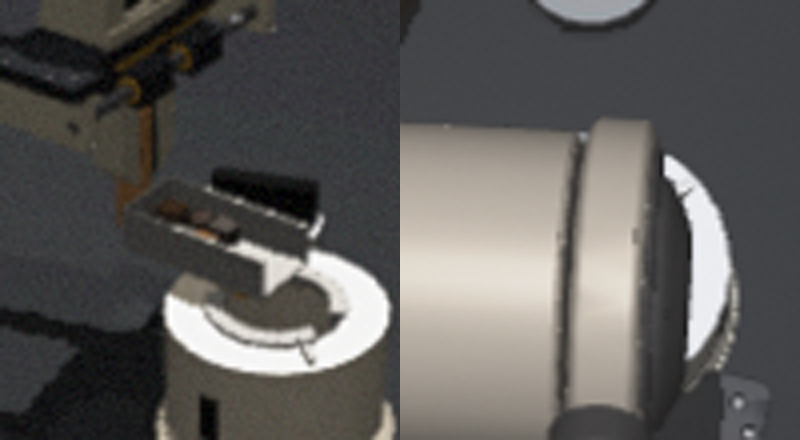

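The side crop shows the level scoop above the mill, lip centre at full-image px (361,219) as predicted, just above the mouth. I'll lower it to the collar and ease the grip, tracking the wooden handle by mask.

```bash
cat >> h.py <<'E'
def wood(tag,pred=(0,20,40,60)):
    "compare wood mask low end with predicted handle-bottom px for tilt angles"
    s=cap("side",tag); g=s["color"].astype(int); h=cv2.cvtColor(s["color"],cv2.COLOR_RGB2HSV)
    p=get_obs()["tool_pos"]; u=np.array([.968,-.25,0]); G=p+[0,0,5]
    m=((h[...,0]>5)&(h[...,0]<16)&(h[...,1]>110)&(g[...,0]>60)).astype(np.uint8)
    q=proj(s,[G])[0].astype(int); k=np.zeros_like(m); k[q[1]-15:q[1]+45,q[0]-38:q[0]+25]=1; m&=k
    ys,xs=np.nonzero(m)
    if len(xs)>5:
        j=ys>=ys.max()-2; low=np.array([xs[j].mean(),ys.max()]); print("wood n",len(xs),"low",low,"x",xs.min(),xs.max())
    for d in pred:
        r=np.radians(d); B=G+u*(-55*np.sin(r))-[0,0,55*np.cos(r)]; L=G+u*(107*np.cos(r)-51*np.sin(r))-[0,0,51*np.cos(r)+107*np.sin(r)]
        print(d,"bottom",proj(s,[B])[0].round(1),"lip",proj(s,[L])[0].round(1))
    return s
E
python3 -c "
from h import *
wood('8')"
python3 -m creep '[{"hand":0,"tx":-0.002,"ty":0.001,"tz":0.005,"spin":0},{"hand":0,"tx":0,"ty":0,"tz":0.004,"spin":0},{"hand":0.148,"tx":0,"ty":0,"tz":0,"spin":0},{"hand":0.1505,"tx":0,"ty":0,"tz":0,"spin":0},{"hand":0.1513,"tx":0,"ty":0,"tz":0,"spin":0}]'
python3 -m creep '[{"hand":0.1515,"tx":0,"ty":0,"tz":0,"spin":0},{"hand":0.1515,"tx":0,"ty":0,"tz":0,"spin":0},{"hand":0.1515,"tx":0,"ty":0,"tz":0,"spin":0}]'
python3 -c "
from h import *
wood('9',[0,10])"
```

```text
wood n 49 low [342.33333333 209.        ] x 319 344
0 bottom [323.5 206.1] lip [361.3 219.5]
20 bottom [317.1 202.5] lip [352.5 228.3]
40 bottom [311.5 196.8] lip [340.6 231.7]
60 bottom [307.2 189.9] lip [327.1 229.7]
time: 9.35
tool_pos: [462.1, 49.2, 151.8]
tcp_rot: [3.142, 0.0, 2.889]
contact_force: [-0.6, 0.5, -2.4]
grip_width: 13.7
finger_force: 7.1
time: 9.72
tool_pos: [462.0, 49.2, 151.7]
tcp_rot: [3.142, 0.0, 2.889]
contact_force: [-0.0, 0.1, -1.5]
grip_width: 14.1
finger_force: 5.9
wood n 53 low [342.83333333 211.        ] x 321 345
0 bottom [324.7 209.2] lip [362.4 222.6]
10 bottom [321.5 207.7] lip [358.5 227.6]
```

```bash
sed -i 's/q\[0\]-38:q\[0\]+25/q[0]-38:q[0]+4/' h.py
python3 -m creep '[{"hand":0.1515,"tx":-0.002,"ty":0,"tz":-0.004,"spin":0},{"hand":0.1515,"tx":-0.002,"ty":0,"tz":-0.004,"spin":0},{"hand":0.1515,"tx":-0.002,"ty":0,"tz":-0.004,"spin":0},{"hand":0.1515,"tx":0,"ty":0,"tz":0,"spin":0}]'
python3 -c "
from h import *
wood('10',[0,7,14])"
```

```text
time: 10.28
tool_pos: [468.2, 47.6, 164.1]
tcp_rot: [3.141, 0.001, 2.889]
contact_force: [0.2, 0.3, -3.1]
grip_width: 14.1
finger_force: 5.9
wood n 36 low [323. 203.] x 323 329
0 bottom [326.7 205.7] lip [364.8 219. ]
7 bottom [324.5 204.6] lip [362.1 222.7]
14 bottom [322.2 203.3] lip [358.9 225.8]
```

```bash
python3 -m creep '[{"hand":0.1517,"tx":0,"ty":0,"tz":0,"spin":0},{"hand":0.1517,"tx":0,"ty":0,"tz":0,"spin":0}]'|tail -4
python3 -c "
from h import *
wood('11',[])"
python3 -m creep '[{"hand":0.1519,"tx":0,"ty":0,"tz":0,"spin":0},{"hand":0.1519,"tx":0,"ty":0,"tz":0,"spin":0}]'|tail -4
python3 -c "
from h import *
wood('12',[])
a=load('side','10');b=load('side','12'); d=np.abs(a['color'].astype(int)-b['color']).max(2)[180:240,310:380]; print((d>40).sum())"
```

```text
tcp_rot: [3.142, -0.0, 2.889]
contact_force: [-0.6, 0.6, -3.0]
grip_width: 14.0
finger_force: 4.6
wood n 41 low [321. 204.] x 321 329
tcp_rot: [3.142, 0.0, 2.889]
contact_force: [-0.4, 0.0, -1.9]
grip_width: 14.3
finger_force: 3.4
wood n 40 low [319.25 203.  ] x 319 329
513
```

```bash
python3 -m creep '[{"hand":0.1519,"tx":-0.003,"ty":0,"tz":-0.004,"spin":0},{"hand":0.1519,"tx":-0.003,"ty":0,"tz":-0.004,"spin":0},{"hand":0.1519,"tx":-0.003,"ty":0,"tz":-0.004,"spin":0},{"hand":0.1519,"tx":-0.003,"ty":0,"tz":-0.004,"spin":0},{"hand":0.1519,"tx":0,"ty":0,"tz":0,"spin":0}]'
python3 - <<'E'
from h import *
s=wood('13',[0,15,30,45])
cv2.imwrite("pics/c13.png",crop(s,290,150,120,110,5))
E
```

```text
time: 11.55
tool_pos: [479.9, 44.6, 180.1]
tcp_rot: [3.141, 0.001, 2.889]
contact_force: [-0.5, -0.0, -2.7]
grip_width: 13.9
finger_force: 3.3
wood n 52 low [321.33333333 198.        ] x 320 333
0 bottom [330.8 201.4] lip [369.4 214.8]
15 bottom [325.8 198.8] lip [362.9 222. ]
30 bottom [321.2 195.1] lip [354.4 226.3]
45 bottom [317.3 190.4] lip [344.7 227.4]
```

View pics/c13.png

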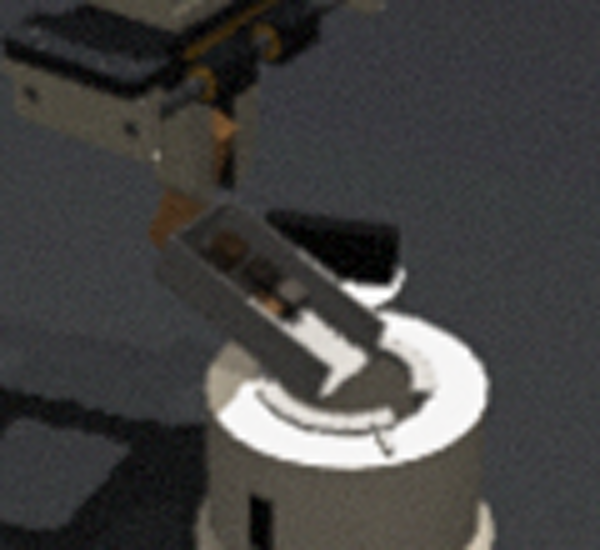

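The side crop shows the scoop pivoted spout-down by about 22 degrees, lip at full-image px (359,226) over the mouth, with the chips still inside. The light grip works as a hinge, so I'll ease it further.

```bash
cat >> h.py <<'E'
def q(tag,pred): 
    go(0,0,0); wood(tag,pred)
E
python3 -m creep '[{"hand":0.152,"tx":-0.001,"ty":0,"tz":0,"spin":0},{"hand":0.152,"tx":-0.002,"ty":0,"tz":0,"spin":0},{"hand":0.152,"tx":0,"ty":0,"tz":0,"spin":0}]'|tail -1
python3 -c "
from h import *
q('14',[30])"
python3 -m creep '[{"hand":0.1521,"tx":-0.002,"ty":0,"tz":0,"spin":0},{"hand":0.1521,"tx":-0.002,"ty":0,"tz":0,"spin":0},{"hand":0.1521,"tx":0,"ty":0,"tz":0,"spin":0}]'|tail -1
python3 -c "
from h import *
q('15',[30,45])"
```

```text
finger_force: 2.7
t 11.97 pos [482.6  43.8 179.7] rot [180.    0.  165.5] need mm [ 456.3 -163.1  179.6] spin None w 14.34 F [ 0.2 -0.5 -0.9] ff 2.7
wood n 48 low [321.6 198. ] x 320 334
30 bottom [322.3 195.5] lip [355.5 226.8]
finger_force: 2.1
t 12.4 pos [486.4  42.9 179.7] rot [180.    0.  165.5] need mm [ 460.3 -163.1  179.6] spin None w 13.94 F [-0.5 -0.3 -2.4] ff 2.1
wood n 48 low [323.11111111 199.        ] x 321 335
30 bottom [323.7 196. ] lip [357.  227.3]
45 bottom [319.7 191.3] lip [347.1 228.4]
```

```bash
python3 -m creep '[{"hand":0.152,"tx":-0.002,"ty":0,"tz":0.003,"spin":0},{"hand":0.152,"tx":-0.004,"ty":0,"tz":0.003,"spin":0},{"hand":0.152,"tx":-0.005,"ty":0,"tz":0,"spin":0},{"hand":0.152,"tx":-0.005,"ty":0,"tz":0,"spin":0},{"hand":0.152,"tx":-0.005,"ty":0,"tz":-0.001,"spin":0}]'
python3 -c "
from h import *
q('16',[30,45])"
python3 -m creep '[{"hand":0.152,"tx":-0.004,"ty":0,"tz":-0.002,"spin":0},{"hand":0.152,"tx":-0.004,"ty":0,"tz":-0.002,"spin":0},{"hand":0.152,"tx":-0.004,"ty":0,"tz":-0.002,"spin":0}]'
python3 -c "
from h import *
q('17',[30,45])"
```

```text
time: 13.08
tool_pos: [506.4, 37.6, 174.8]
tcp_rot: [-3.141, -0.001, 2.889]
contact_force: [-3.6, 0.8, 1.6]
grip_width: 13.9
finger_force: 3.8
t 13.07 pos [506.4  37.6 174.8] rot [-1.800e+02 -1.000e-01  1.655e+02] need mm [ 480.7 -163.   175.4] spin None w 13.88 F [-3.6  0.8  1.6] ff 3.8
wood n 52 low [328.625 202.   ] x 327 343
30 bottom [331.1 200.6] lip [364.7 232.2]
45 bottom [327.1 195.9] lip [354.7 233.2]
time: 13.5
tool_pos: [518.5, 34.6, 181.0]
tcp_rot: [3.141, 0.0, 2.889]
contact_force: [-2.2, 0.3, 2.5]
grip_width: 13.6
finger_force: 3.9
t 13.5 pos [518.5  34.6 181. ] rot [180.    0.  165.5] need mm [ 493.5 -163.1  180.8] spin None w 13.64 F [-2.2  0.3  2.5] ff 3.9
wood n 58 low [330.75 200.  ] x 328 348
30 bottom [335.4 199.9] lip [369.3 231.7]
45 bottom [331.4 195.1] lip [359.2 232.7]
```

```bash
python3 -m creep '[{"hand":0.152,"tx":-0.004,"ty":0,"tz":-0.002,"spin":0},{"hand":0.152,"tx":-0.005,"ty":0,"tz":-0.002,"spin":0},{"hand":0.152,"tx":-0.005,"ty":0,"tz":-0.001,"spin":0},{"hand":0.152,"tx":-0.005,"ty":0,"tz":-0.001,"spin":0},{"hand":0.152,"tx":0,"ty":0,"tz":0,"spin":0}]'
python3 -c "
from h import *
q('18',[45,60])"
python3 -m creep '[{"hand":0.152,"tx":-0.004,"ty":0,"tz":-0.001,"spin":0},{"hand":0.152,"tx":-0.004,"ty":0,"tz":-0.001,"spin":0},{"hand":0.152,"tx":0,"ty":0,"tz":0,"spin":0}]'
python3 - <<'E'
from h import *
q('19',[45,60])
s=load('side','19'); cv2.imwrite("pics/c19.png",crop(s,290,150,120,110,5))
E
```

```text
time: 14.18
tool_pos: [537.2, 29.8, 186.8]
tcp_rot: [3.141, 0.001, 2.889]
contact_force: [-1.3, -0.2, 2.9]
grip_width: 13.9
finger_force: 3.5
t 14.18 pos [537.2  29.8 186.8] rot [180.    0.  165.5] need mm [ 512.8 -163.2  186.3] spin None w 13.88 F [-1.3 -0.2  2.9] ff 3.5
wood n 47 low [334.8 196. ] x 331 341
45 bottom [337.8 195.5] lip [365.8 233.5]
60 bottom [334.7 190.1] lip [354.9 231.4]
time: 14.6
tool_pos: [544.8, 27.8, 188.8]
tcp_rot: [3.141, 0.001, 2.889]
contact_force: [-2.0, -0.2, 2.7]
grip_width: 14.0
finger_force: 3.4
t 14.6 pos [544.8  27.8 188.8] rot [180.    0.  165.5] need mm [ 520.6 -163.2  188.5] spin None w 14.03 F [-2.  -0.2  2.7] ff 3.4
wood n 48 low [336.55555556 195.        ] x 333 344
45 bottom [340.7 195.8] lip [368.8 233.9]
60 bottom [337.5 190.3] lip [357.7 231.8]
```

View pics/c19.png

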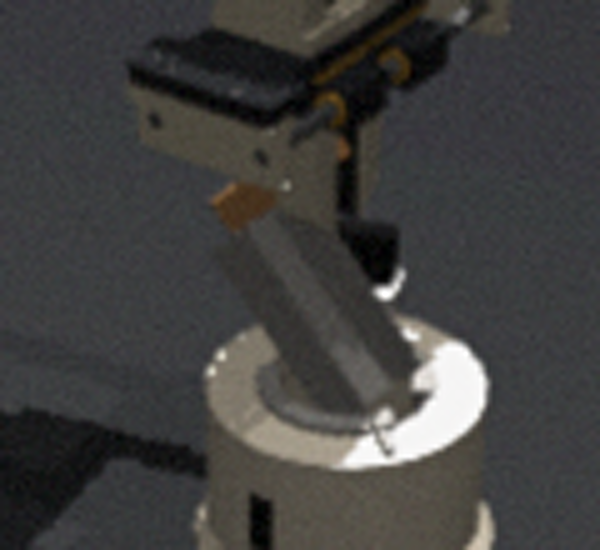

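The side crop shows the scoop steeply tipped (about 55 degrees) with its spout inside the mouth at full-image px (372,232) and no chips on the collar. I'll push slightly steeper, clamp it, then shake to free any chips held against the bore.

```bash
python3 -m creep '[{"hand":0.152,"tx":-0.004,"ty":0,"tz":-0.002,"spin":0},{"hand":0.152,"tx":-0.004,"ty":0,"tz":-0.002,"spin":0},{"hand":0.152,"tx":-0.004,"ty":0,"tz":-0.002,"spin":0},{"hand":0,"tx":0,"ty":0,"tz":0,"spin":0},{"hand":0,"tx":0,"ty":0,"tz":0,"spin":0}]'
python3 -c "
from h import *
q('20',[45,60])"
python3 -m creep '[{"hand":0,"tx":0.008,"ty":0,"tz":-0.004,"spin":0},{"hand":0,"tx":0.006,"ty":0,"tz":0,"spin":0},{"hand":0,"tx":0,"ty":0,"tz":-0.008,"spin":0},{"hand":0,"tx":0,"ty":0,"tz":0.008,"spin":0},{"hand":0,"tx":0,"ty":0,"tz":-0.008,"spin":0}]'
python3 -m creep '[{"hand":0,"tx":0,"ty":0,"tz":0.008,"spin":0},{"hand":0,"tx":0,"ty":0,"tz":-0.008,"spin":0},{"hand":0,"tx":0,"ty":0,"tz":0.008,"spin":0},{"hand":0,"tx":0,"ty":0,"tz":0,"spin":0}]'
python3 -c "
from h import *
q('21',[45,60])"
```

```text
time: 15.28
tool_pos: [556.0, 24.9, 194.7]
tcp_rot: [3.141, 0.0, 2.889]
contact_force: [0.2, -0.0, -1.1]
grip_width: 13.7
finger_force: 30.0
t 15.28 pos [556.   24.9 194.7] rot [180.    0.  165.5] need mm [ 532.2 -163.1  194.5] spin None w 13.71 F [ 0.2 -0.  -1.1] ff 30.0
wood n 65 low [340.375 193.   ] x 335 362
45 bottom [344.9 195.1] lip [373.2 233.5]
60 bottom [341.7 189.6] lip [362.  231.4]
time: 15.95
tool_pos: [541.6, 28.4, 205.6]
tcp_rot: [-3.141, -0.003, 2.889]
contact_force: [-0.7, -0.1, -1.8]
grip_width: 13.7
finger_force: 30.0
time: 16.45
tool_pos: [541.9, 28.4, 197.9]
tcp_rot: [-3.141, -0.001, 2.889]
contact_force: [-0.2, -0.2, -1.5]
grip_width: 13.7
finger_force: 30.0
t 16.45 pos [541.9  28.4 197.9] rot [-1.800e+02 -1.000e-01  1.655e+02] need mm [ 517.3 -163.   198.7] spin None w 13.74 F [-0.2 -0.2 -1.5] ff 30.0
wood n 56 low [335.13333333 189.        ] x 330 357
45 bottom [339.7 191.9] lip [367.9 230.1]
60 bottom [336.5 186.4] lip [356.9 228. ]
```

```bash
python3 -m creep '[{"hand":0,"tx":0,"ty":0,"tz":-0.02,"spin":0},{"hand":0,"tx":0,"ty":0,"tz":-0.03,"spin":0},{"hand":0,"tx":0,"ty":0,"tz":-0.02,"spin":0},{"hand":0,"tx":0,"ty":0,"tz":0,"spin":0},{"hand":0,"tx":0,"ty":0,"tz":0,"spin":0}]'
python3 -c "
from h import *
go(460,-251,125,165.5)"
python3 -m creep '[{"hand":0,"tx":0,"ty":-0.02,"tz":0,"spin":0},{"hand":0,"tx":0,"ty":-0.04,"tz":0,"spin":0},{"hand":0,"tx":0.002,"ty":-0.05,"tz":0,"spin":0},{"hand":0,"tx":0.003,"ty":-0.05,"tz":0,"spin":0},{"hand":0,"tx":0.003,"ty":-0.05,"tz":0,"spin":0}]' >/dev/null
python3 -m creep '[{"hand":0,"tx":0.002,"ty":-0.04,"tz":0.03,"spin":0},{"hand":0,"tx":0,"ty":-0.03,"tz":0.03,"spin":0},{"hand":0,"tx":0,"ty":-0.01,"tz":0.03,"spin":0},{"hand":0,"tx":0,"ty":0,"tz":0.02,"spin":0},{"hand":0,"tx":0,"ty":0,"tz":0,"spin":0}]'
python3 - <<'E'
from h import *
go(460,-251,125,165.5)
t=cap("top",22);wood("22",[45,55,65]); print(proj(t,[555,24.5,95]))
E
```

```text
time: 17.12
tool_pos: [541.9, 28.5, 267.7]
tcp_rot: [-3.141, -0.002, 2.889]
contact_force: [0.0, -0.2, -1.8]
grip_width: 13.6
finger_force: 30.0
t 17.12 pos [541.9  28.5 267.7] rot [-1.800e+02 -1.000e-01  1.655e+02] need mm [   9.2 -291.   142.7] spin 0.0 w 13.6 F [ 0.  -0.2 -1.8] ff 30.0
time: 18.38
tool_pos: [458.4, -249.9, 156.7]
tcp_rot: [3.14, -0.005, 2.888]
contact_force: [-0.1, -0.0, -2.3]
grip_width: 14.2
finger_force: 30.0
t 18.38 pos [ 458.4 -249.9  156.7] rot [179.9  -0.3 165.5] need mm [-2.  -0.7 31.7] spin -0.0 w 14.21 F [-0.1 -0.  -2.3] ff 30.0
wood n 22 low [246.16666667 265.        ] x 245 265
45 bottom [249.3 268.7] lip [281.6 312. ]
55 bottom [246.7 264.7] lip [274.2 309.9]
65 bottom [244.5 260.5] lip [266.5 306.5]
[[297.58608132 205.99979139]]
```

```bash
python3 - <<'E'
from h import *
t=load("top",22);s=load("side",22)
a=np.vstack([np.hstack([crop(t,265,175,66,50,6),crop(t,405,215,66,50,6)]),np.hstack([crop(s,235,270,66,50,6),crop(s,325,195,66,50,6)])])
a=cv2.convertScaleAbs(a,alpha=1.5,beta=10)
cv2.imwrite("pics/c22.png",a)
E
```

```text
(no output)
```

View pics/c22.png

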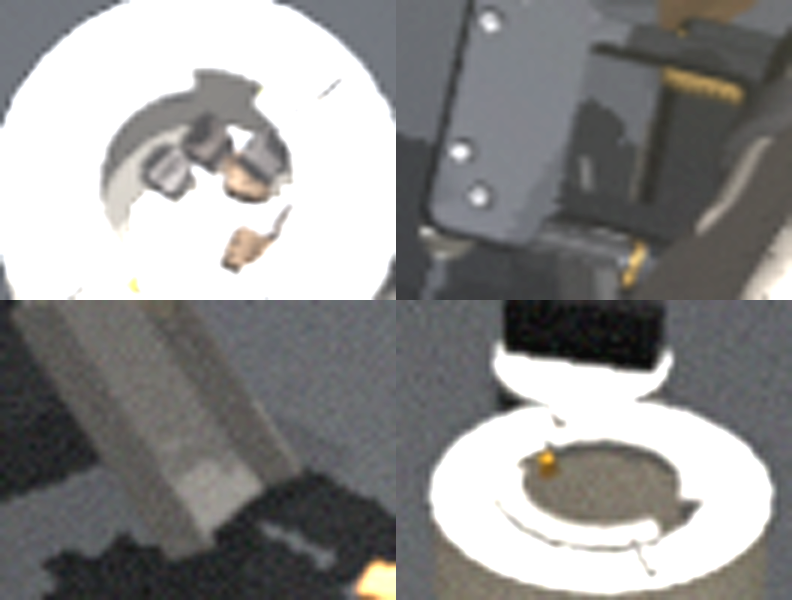

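The enlarged view shows the pan empty (bottom left), nothing on the deck or collar, and the chips in the jar at about px (293,203) and (305,216). Five show clearly, with a sliver of a sixth by the lower one, and the wrist weight matches an empty scoop. Now I'll set the scoop down, lowering and drawing back so the lip folds it level.

```bash
python3 -m creep '[{"hand":0,"tx":0,"ty":0,"tz":0.016,"spin":0},{"hand":0,"tx":0,"ty":0,"tz":0.018,"spin":0},{"hand":0.148,"tx":0,"ty":0,"tz":0,"spin":0},{"hand":0.151,"tx":0,"ty":0,"tz":0,"spin":0},{"hand":0.1512,"tx":0,"ty":0,"tz":0,"spin":0}]'
python3 -m creep '[{"hand":0.1512,"tx":0.004,"ty":0,"tz":0.004,"spin":0},{"hand":0.1512,"tx":0.01,"ty":0,"tz":0.004,"spin":0},{"hand":0.1512,"tx":0.01,"ty":0,"tz":0.004,"spin":0},{"hand":0.1512,"tx":0.01,"ty":0,"tz":0.005,"spin":0}]'
python3 -c "
from h import *
q('23',[35,50])"
python3 -m creep '[{"hand":0.1512,"tx":0.01,"ty":0,"tz":0.006,"spin":0},{"hand":0.1512,"tx":0.01,"ty":0,"tz":0.006,"spin":0},{"hand":0.1512,"tx":0.009,"ty":0,"tz":0.007,"spin":0}]'
python3 -c "
from h import *
q('24',[10,25,40])"
```

```text
time: 19.1
tool_pos: [460.7, -250.2, 125.8]
tcp_rot: [-3.141, 0.002, 2.889]
contact_force: [0.1, -0.8, -1.9]
grip_width: 13.6
finger_force: 6.1
time: 19.6
tool_pos: [426.4, -241.1, 107.4]
tcp_rot: [3.141, -0.0, 2.889]
contact_force: [-0.3, -0.0, 1.4]
grip_width: 14.0
finger_force: 6.1
t 19.6 pos [ 426.4 -241.1  107.4] rot [180.   -0.  165.5] need mm [473.1 126.8 107.5] spin None w 13.96 F [-0.3 -0.   1.4] ff 6.1
wood n 27 low [236.16666667 280.        ] x 234 254
35 bottom [241.8 285.7] lip [276.6 324.2]
50 bottom [237.6 280.1] lip [266.5 322.7]
time: 20.02
tool_pos: [398.7, -234.1, 89.0]
tcp_rot: [-3.141, 0.001, 2.889]
contact_force: [-3.0, 0.6, 4.1]
grip_width: 14.1
finger_force: 4.7
t 20.02 pos [ 398.7 -234.1   89. ] rot [-180.     0.   165.5] need mm [444.6 127.1  88.7] spin None w 14.08 F [-3.   0.6  4.1] ff 4.7
wood n 22 low [226.57142857 283.        ] x 225 229
10 bottom [240.8 294.8] lip [279.6 320.5]
25 bottom [235.8 290.7] lip [272.5 324.5]
40 bottom [231.3 285.7] lip [263.6 325.1]
```

```bash
cat >> h.py <<'E'
def pan(tag,tilts,slide=0):
    s=load("side",tag) if isinstance(tag,str) else cap("side",tag); g=s["color"].astype(int)
    p=get_obs()["tool_pos"];G=p+[0,0,5+slide];u=np.array([.968,-.25,0]);v=np.array([.25,.968,0])
    for th in (75,95):
        m=((g.min(2)>th)&(g.max(2)-g.min(2)<35)).astype(np.uint8); k=np.zeros_like(m);k[262:335,222:300]=1;m&=k
        for c in sorted(cv2.findContours(m,0,2)[0],key=cv2.contourArea)[-3:]:
            c=c[:,0,:]; print(th,"area",cv2.contourArea(c),"L",c[c[:,0].argmin()],"R",c[c[:,0].argmax()],"T",c[c[:,1].argmin()],"B",c[c[:,1].argmax()])
    for d in tilts:
        r=np.radians(d); f=u*np.cos(r)-[0,0,np.sin(r)]; n=u*np.sin(r)+[0,0,np.cos(r)]
        P=[G+f*a+n*h+v*w for a,h in((3,-55),(3,-28),(103,-55+2),(101,-28)) for w in(-23,23)]
        print(d,proj(s,P).round(0).astype(int).tolist())
E
python3 -c "
from h import *
pan('24',[0,30,50])"
```

```text
75 area 7.0 L [226 272] R [230 271] T [229 269] B [226 273]
75 area 15.5 L [222 287] R [226 286] T [224 284] B [222 294]
75 area 257.5 L [241 299] R [268 314] T [242 296] B [259 321]
95 area 2.0 L [226 272] R [229 270] T [229 270] B [226 273]
95 area 4.0 L [222 288] R [225 284] T [225 284] B [222 293]
95 area 153.5 L [247 305] R [267 313] T [250 301] B [258 320]
0 [[237, 303], [253, 292], [236, 293], [252, 282], [274, 322], [289, 310], [272, 313], [288, 300]]
30 [[227, 296], [243, 284], [231, 290], [246, 278], [261, 330], [275, 318], [264, 324], [279, 312]]
50 [[222, 289], [237, 278], [228, 286], [243, 275], [248, 328], [263, 316], [254, 326], [268, 314]]
```

```bash
python3 -m creep '[{"hand":0.1512,"tx":0.012,"ty":0,"tz":0.001,"spin":0},{"hand":0.1512,"tx":0.012,"ty":0,"tz":0.003,"spin":0},{"hand":0.1512,"tx":0.012,"ty":0,"tz":0.004,"spin":0}]'
python3 -c "
from h import *
cap('side','25');pan('25',[15,30,45],-8)"
```

```text
time: 20.45
tool_pos: [363.7, -224.9, 80.5]
tcp_rot: [3.142, 0.0, 2.889]
contact_force: [0.8, 0.0, -1.7]
grip_width: 14.0
finger_force: 5.0
75 area 1.0 L [252 291] R [256 294] T [252 291] B [255 294]
75 area 11.5 L [259 298] R [266 303] T [259 298] B [264 303]
75 area 404.0 L [223 287] R [262 310] T [227 285] B [249 320]
95 area 7.0 L [260 298] R [265 303] T [260 298] B [264 303]
95 area 266.5 L [235 299] R [262 310] T [244 295] B [250 320]
15 [[221, 299], [236, 288], [222, 291], [237, 280], [256, 326], [271, 314], [256, 318], [271, 306]]
30 [[216, 295], [231, 284], [219, 289], [235, 278], [248, 329], [263, 317], [251, 323], [266, 311]]
45 [[212, 290], [227, 279], [217, 286], [232, 275], [240, 328], [254, 316], [244, 324], [259, 312]]
```

```bash
python3 -m creep '[{"hand":0.1512,"tx":0.009,"ty":0,"tz":0.006,"spin":0},{"hand":0.1512,"tx":0.008,"ty":0,"tz":0.007,"spin":0},{"hand":0.1512,"tx":0.007,"ty":0,"tz":0.008,"spin":0},{"hand":0.1512,"tx":0.005,"ty":0,"tz":0.008,"spin":0}]'
python3 -c "
from h import *
cap('side','26');pan('26',[0,15,30],10)"
```

```text
time: 21.0
tool_pos: [335.8, -217.7, 51.1]
tcp_rot: [3.141, -0.0, 2.889]
contact_force: [-0.3, -0.3, 0.2]
grip_width: 13.7
finger_force: 5.6
75 area 0.0 L [224 284] R [224 284] T [224 284] B [224 285]
75 area 24.5 L [249 294] R [262 301] T [250 293] B [261 301]
75 area 373.0 L [223 297] R [262 310] T [230 292] B [249 320]
95 area 15.5 L [250 294] R [262 301] T [250 294] B [261 301]
95 area 303.0 L [227 299] R [262 310] T [236 296] B [248 319]
0 [[217, 301], [232, 290], [215, 292], [231, 280], [251, 320], [266, 307], [249, 310], [265, 298]]
15 [[212, 298], [227, 287], [213, 290], [228, 279], [246, 325], [261, 313], [247, 317], [262, 305]]
30 [[208, 294], [223, 283], [211, 288], [226, 277], [239, 327], [254, 315], [242, 322], [257, 310]]
```

```bash
python3 -m creep '[{"hand":0.1512,"tx":0.002,"ty":0,"tz":0.005,"spin":0},{"hand":0.1512,"tx":0.001,"ty":0,"tz":0.005,"spin":0},{"hand":0.1512,"tx":0,"ty":0,"tz":0.003,"spin":0},{"hand":0.1512,"tx":0,"ty":0,"tz":0.001,"spin":0}]'
python3 -c "
from h import *
cap('side','27');pan('27',[0,5],10)"
```

```text
time: 21.55
tool_pos: [334.2, -217.5, 39.5]
tcp_rot: [-3.141, 0.002, 2.889]
contact_force: [-5.5, 7.5, 39.5]
grip_width: 13.8
finger_force: 22.7
75 area 0.0 L [245 292] R [245 292] T [245 292] B [245 292]
75 area 22.0 L [247 293] R [262 301] T [247 293] B [262 301]
75 area 350.0 L [223 298] R [262 310] T [231 294] B [249 320]
95 area 15.0 L [249 294] R [262 300] T [250 293] B [260 300]
95 area 295.5 L [228 300] R [262 310] T [230 298] B [250 320]
0 [[217, 305], [232, 294], [216, 296], [231, 284], [251, 323], [266, 311], [250, 314], [265, 302]]
5 [[216, 304], [231, 293], [215, 295], [230, 284], [250, 326], [265, 313], [249, 317], [264, 305]]
```

```bash
python3 -m creep '[{"hand":0.1512,"tx":0,"ty":0,"tz":-0.003,"spin":0},{"hand":0.17,"tx":0,"ty":0,"tz":-0.002,"spin":0},{"hand":0.4,"tx":0,"ty":0,"tz":0,"spin":0},{"hand":0.6,"tx":0,"ty":0,"tz":0,"spin":0},{"hand":0.6,"tx":0,"ty":0,"tz":0,"spin":0}]'
python3 -c "
from h import *
go(0,0,0)
cap('side','28');pan('28',[0,5],7)"
```

```text
time: 22.22
tool_pos: [333.3, -217.1, 42.5]
tcp_rot: [3.141, -0.0, 2.889]
contact_force: [-1.1, -0.5, -0.2]
grip_width: 40.9
finger_force: 0.0
t 22.23 pos [ 333.3 -217.1   42.5] rot [180.   -0.  165.5] need mm [377.  126.9  42.7] spin None w 40.93 F [-1.1 -0.5 -0.2] ff 0.0
75 area 19.5 L [249 293] R [262 300] T [249 293] B [259 300]
75 area 23.5 L [222 276] R [227 284] T [223 274] B [224 286]
75 area 351.5 L [223 298] R [262 310] T [229 294] B [249 320]
95 area 11.5 L [249 294] R [261 300] T [250 293] B [260 300]
95 area 12.0 L [223 275] R [226 284] T [223 275] B [224 286]
95 area 301.5 L [227 300] R [262 310] T [233 296] B [249 319]
0 [[217, 305], [232, 294], [215, 295], [231, 284], [251, 323], [266, 311], [249, 314], [264, 302]]
5 [[215, 304], [231, 293], [215, 295], [230, 284], [250, 325], [265, 313], [249, 316], [264, 304]]
```

```bash
python3 -m creep '[{"hand":0.8,"tx":0,"ty":0,"tz":-0.02,"spin":0},{"hand":0.8,"tx":0,"ty":0,"tz":-0.04,"spin":0},{"hand":0.8,"tx":0,"ty":0,"tz":-0.04,"spin":0},{"hand":0.8,"tx":0,"ty":0,"tz":0,"spin":-9},{"hand":0.8,"tx":0,"ty":0,"tz":0,"spin":-9}]'
python3 - <<'E'
from h import *
t=load("top",0); g=t["color"].astype(int).max(2)
e=[];f=[]
for r in range(236,268):
    row=g[r,184:212].astype(float); i=np.argmax(row<150)
    if 0<i: e.append((184+i-1+(row[i-1]-150)/(row[i-1]-row[i]),r))
    j=len(row)-1-np.argmax(row[::-1]<150)
    row2=g[r,184:216].astype(float)
E=ray(t,e,52)[:,:2]; vx=cv2.fitLine(E.astype(np.float32),cv2.DIST_HUBER,0,.01,.01).ravel(); 
print("left edge",vx,"angle",np.degrees(np.arctan2(vx[1],vx[0])), "y at x=477.5",vx[3]+(477.5-vx[2])*vx[1]/vx[0])
# scoop upright check: handle top/bottom wood in side and top views
s=cap("side",29);t2=cap("top",29)
go(477.5,218,115,184)
h=cv2.cvtColor(s["color"],cv2.COLOR_RGB2HSV);gs=s["color"].astype(int)
m=((h[...,0]>5)&(h[...,0]<24)&(h[...,1]>80)&(gs[...,0]>50)).astype(np.uint8);k=np.zeros_like(m);k[255:310,205:235]=1;m&=k
c=max(cv2.findContours(m,0,2)[0],key=cv2.contourArea);print("handle side",cv2.minAreaRect(c),cv2.boundingRect(c))
print(proj(s,[[333,-217,80],[333,-217,0]]))
s0=load("side",0);h=cv2.cvtColor(s0["color"],cv2.COLOR_RGB2HSV);gs=s0["color"].astype(int)
m=((h[...,0]>5)&(h[...,0]<24)&(h[...,1]>80)&(gs[...,0]>50)).astype(np.uint8);k=np.zeros_like(m);k[270:315,228:252]=1;m&=k
c=max(cv2.findContours(m,0,2)[0],key=cv2.contourArea);print("orig",cv2.minAreaRect(c),cv2.boundingRect(c))
print(proj(s0,[[390,-233,80],[390,-233,0]]))
E
```

```text
time: 22.9
tool_pos: [333.5, -217.2, 143.2]
tcp_rot: [-3.141, 0.001, -3.075]
contact_force: [0.2, 0.3, -0.3]
grip_width: 73.8
finger_force: 0.0
left edge [9.9409527e-01 1.0851071e-01 4.7218829e+02 2.2432388e+02] angle 6.2294717 y at x=477.5 224.90369
t 23.0 pos [ 333.3 -217.1  142.7] rot [-180.     0.  -176.4] need mm [-171.1  425.2   27.8] spin -0.4 w 73.24 F [0.  0.2 0.7] ff 0.0
handle side ((217.05406188964844, 278.1756896972656), (26.98152732849121, 9.721667289733887), 81.02737426757812) (211, 265, 12, 28)
[[219.12210119 269.50940356]
 [223.50974348 298.41556227]]
orig ((240.56622314453125, 291.252685546875), (26.98152732849121, 10.085580825805664), 81.02737426757812) (234, 278, 13, 28)
[[239.13722107 280.32553169]
 [242.90616778 309.52417811]]
```

```bash
python3 -m creep '[{"hand":0.8,"tx":-0.021,"ty":0.05,"tz":0,"spin":-2.6},{"hand":0.8,"tx":-0.021,"ty":0.055,"tz":0,"spin":0},{"hand":0.8,"tx":-0.021,"ty":0.055,"tz":0,"spin":0},{"hand":0.8,"tx":-0.021,"ty":0.055,"tz":0,"spin":0},{"hand":0.8,"tx":-0.021,"ty":0.055,"tz":0,"spin":0}]' >/dev/null
python3 -m creep '[{"hand":0.8,"tx":-0.021,"ty":0.055,"tz":0,"spin":0},{"hand":0.8,"tx":-0.021,"ty":0.05,"tz":0,"spin":0},{"hand":0.8,"tx":-0.01,"ty":0.03,"tz":0,"spin":0},{"hand":0.8,"tx":0,"ty":0,"tz":0,"spin":0},{"hand":0.8,"tx":0,"ty":0,"tz":0,"spin":0}]'
python3 -c "
from h import *
go(477.6,218.1,38,186.2)"
```

```text
time: 24.25
tool_pos: [448.1, 201.0, 142.3]
tcp_rot: [-3.141, -0.001, -3.036]
contact_force: [-0.3, -0.4, -0.5]
grip_width: 73.7
finger_force: 0.0
t 24.25 pos [448.1 201.  142.3] rot [-1.80e+02 -1.00e-01 -1.74e+02] need mm [-31.3  14.  104.3] spin -0.2 w 73.66 F [-0.3 -0.4 -0.5] ff 0.0
```

```bash
python3 -m creep '[{"hand":0.45,"tx":-0.031,"ty":0.014,"tz":0,"spin":0},{"hand":0.45,"tx":0,"ty":0,"tz":0.03,"spin":0},{"hand":0.45,"tx":0,"ty":0,"tz":0.04,"spin":0},{"hand":0.45,"tx":0,"ty":0,"tz":0.02,"spin":0},{"hand":0.45,"tx":0,"ty":0,"tz":0.014,"spin":0}]'
python3 -c "
from h import *
go(477.6,218.1,38,186.2)"
python3 -m creep '[{"hand":0,"tx":0,"ty":0,"tz":0,"spin":0},{"hand":0,"tx":0,"ty":0,"tz":0,"spin":0},{"hand":0,"tx":0,"ty":0,"tz":0,"spin":0},{"hand":0,"tx":0,"ty":0,"tz":0,"spin":0}]'
```

```text
time: 24.88
tool_pos: [477.6, 217.4, 37.8]
tcp_rot: [-3.141, -0.001, -3.037]
contact_force: [0.5, 0.3, 0.7]
grip_width: 41.1
finger_force: 0.0
t 24.88 pos [477.6 217.4  37.8] rot [-1.80e+02 -1.00e-01 -1.74e+02] need mm [-0.1  0.7 -0.2] spin -0.2 w 41.1 F [0.5 0.3 0.7] ff 0.0
time: 25.38
tool_pos: [478.5, 218.8, 39.6]
tcp_rot: [3.141, 0.002, -3.035]
contact_force: [-0.2, -1.9, 4.2]
grip_width: 13.8
finger_force: 30.0
```

```bash
python3 -m creep '[{"hand":0,"tx":0,"ty":0,"tz":-0.02,"spin":0},{"hand":0,"tx":0,"ty":0,"tz":-0.03,"spin":0},{"hand":0,"tx":0,"ty":0,"tz":-0.04,"spin":0},{"hand":0,"tx":0,"ty":0,"tz":-0.03,"spin":0},{"hand":0,"tx":0,"ty":0,"tz":0,"spin":0}]'
python3 - <<'E'
from h import *
from scipy.optimize import least_squares
go(555,24.5,150,164)
for n,box in (("side",(325,200,70,75)),("top",(255,165,90,90))):
    s=cap(n,30); 
    for tag in (0,30):
        s=load(n,tag); x,y,w,h=box; g=s["color"].astype(int).min(2)
        m=np.zeros(g.shape,np.uint8); m[y:y+h,x:x+w]=g[y:y+h,x:x+w]>170
        c=max(cv2.findContours(m,0,1)[0],key=cv2.contourArea)[:,0,:]
        for th in (64,):
            P=ray(s,c,91)[:,:2]; P=P[np.abs(np.hypot(*(P-[555.5,24.5]).T)-64)<8]
            f=least_squares(lambda q:np.hypot(*(P-q[:2]).T)-64,[555,24],loss="soft_l1"); print(n,tag,len(P),f.x,np.abs(f.fun).mean())
E
```

```text
time: 26.0
tool_pos: [478.9, 219.2, 160.5]
tcp_rot: [3.141, 0.004, -3.035]
contact_force: [-0.2, 0.4, -3.2]
grip_width: 13.7
finger_force: 30.0
t 26.0 pos [478.9 219.2 160.5] rot [ 179.9    0.3 -173.9] need mm [ -54.8 -201.7   10.5] spin 22.1 w 13.66 F [-0.2  0.4 -3.2] ff 30.0
side 0 118 [555.85777866  25.36582299] 1.4758002176333687
side 30 128 [556.12433209  24.82700466] 1.470227037129933
top 0 189 [556.24152208  24.89462202] 1.162452741802843
top 30 189 [556.23848557  24.90727861] 1.1794845777765697
```

```bash
python3 - <<'E'
from h import *
from scipy.optimize import least_squares
p=get_obs()["tool_pos"]; zt=p[2]-38.5+20
s=load("side",30); u=proj(s,[p[0],p[1],zt])[0].astype(int); print(u,zt)
g=s["color"].astype(int).min(2)
for th in (60,90,120):
    m=np.zeros(g.shape,np.uint8); sl=np.s_[u[1]-22:u[1]+30,u[0]-32:u[0]+32]; m[sl]=g[sl]>th
    c=max(cv2.findContours(m,0,1)[0],key=cv2.contourArea)[:,0,:]
    P=ray(s,c,zt)[:,:2]; d=np.hypot(*(P-p[:2]).T); P=P[np.abs(d-38)<7]
    f=least_squares(lambda q:np.hypot(*(P-q[:2]).T)-38,p[:2],loss="soft_l1"); print(th,cv2.boundingRect(c),len(P),f.x-p[:2],np.abs(f.fun).mean())
E
python3 -m creep '[{"hand":0,"tx":-0.004,"ty":-0.02,"tz":0,"spin":5},{"hand":0,"tx":-0.008,"ty":-0.03,"tz":0,"spin":8},{"hand":0,"tx":-0.007,"ty":-0.036,"tz":0,"spin":9},{"hand":0,"tx":0,"ty":-0.04,"tz":0,"spin":0},{"hand":0,"tx":0,"ty":-0.03,"tz":0,"spin":0}]'
python3 -c "
from h import *
go(555.7,24.8,150,164)"
```

```text
[356 164] 139.09868929966794
60 (341, 162, 32, 14) 33 [ 1.60875966 -0.63108322] 2.2150684561135865
90 (342, 163, 31, 8) 32 [-0.87719798  6.80870606] 1.4883588641279903
120 (364, 163, 8, 7) 13 [-3.06495206  7.01320205] 1.1045031452682263
time: 26.72
tool_pos: [474.5, 64.2, 156.6]
tcp_rot: [-3.14, -0.004, 2.864]
contact_force: [0.7, 0.1, -2.8]
grip_width: 13.6
finger_force: 30.0
t 26.73 pos [474.5  64.2 156.6] rot [-179.9   -0.2  164.1] need mm [-88.9 -15.6   6.2] spin 0.1 w 13.61 F [ 0.7  0.1 -2.8] ff 30.0
```

```bash
python3 -m creep '[{"hand":0,"tx":-0.025,"ty":-0.005,"tz":0,"spin":0},{"hand":0,"tx":-0.035,"ty":-0.006,"tz":0,"spin":0},{"hand":0,"tx":-0.029,"ty":-0.005,"tz":0,"spin":0},{"hand":0,"tx":0,"ty":0,"tz":0,"spin":0},{"hand":0,"tx":0,"ty":0,"tz":0,"spin":0}]'
python3 -c "
from h import *
go(555.7,24.8,140,164)
print(get_obs()['joint_positions'].round(2))"
```

```text
time: 27.35
tool_pos: [555.9, 26.2, 156.9]
tcp_rot: [-3.141, -0.004, 2.865]
contact_force: [-0.4, -0.4, -3.7]
grip_width: 14.2
finger_force: 30.0
t 27.35 pos [555.9  26.2 156.9] rot [-180.    -0.2  164.1] need mm [-0.3 -1.4 16.9] spin 0.1 w 14.2 F [-0.4 -0.4 -3.7] ff 30.0
[-0.09  0.48  1.55  0.    1.11 -1.38]
```

```bash
python3 -m creep '[{"hand":0,"tx":0,"ty":-0.001,"tz":0.01,"spin":0},{"hand":0,"tx":0,"ty":0,"tz":0.01,"spin":0},{"hand":0,"tx":0,"ty":0,"tz":0,"spin":0}]'|head -4
python3 -m creep '[{"hand":0,"tx":0,"ty":0,"tz":0.002,"spin":0},{"hand":0,"tx":0,"ty":0,"tz":0.002,"spin":0},{"hand":0,"tx":0,"ty":0,"tz":0,"spin":0}]'|head -4
python3 -m creep '[{"hand":0,"tx":0,"ty":0,"tz":0.002,"spin":0},{"hand":0,"tx":0,"ty":0,"tz":0.002,"spin":0},{"hand":0,"tx":0,"ty":0,"tz":0,"spin":0}]'|head -4
```

```text
time: 27.72
tool_pos: [556.1, 25.2, 137.5]
tcp_rot: [-3.141, -0.003, 2.865]
contact_force: [0.2, -0.5, -3.0]
time: 28.1
tool_pos: [557.1, 24.9, 134.7]
tcp_rot: [3.142, 0.0, 2.865]
contact_force: [-1.1, -1.2, -2.6]
time: 28.48
tool_pos: [557.0, 24.9, 130.5]
tcp_rot: [3.142, -0.0, 2.865]
contact_force: [0.7, -1.1, -3.0]
```

```bash
python3 -m creep '[{"hand":0,"tx":0,"ty":0,"tz":0.002,"spin":0},{"hand":0,"tx":0,"ty":0,"tz":0.002,"spin":0},{"hand":0,"tx":0,"ty":0,"tz":0,"spin":0}]'|head -4
python3 -m creep '[{"hand":0,"tx":0,"ty":0,"tz":0.002,"spin":0},{"hand":0,"tx":0,"ty":0,"tz":0.002,"spin":0},{"hand":0,"tx":0,"ty":0,"tz":0,"spin":0}]'|head -4
python3 -m creep '[{"hand":0,"tx":0,"ty":0,"tz":0.0015,"spin":0},{"hand":0,"tx":0,"ty":0,"tz":0.0015,"spin":0},{"hand":0,"tx":0,"ty":0,"tz":0,"spin":0}]'|head -4
```

```text
time: 28.85
tool_pos: [556.9, 24.9, 126.5]
tcp_rot: [3.142, -0.0, 2.865]
contact_force: [1.0, 1.1, -3.7]
time: 29.22
tool_pos: [556.9, 24.9, 122.5]
tcp_rot: [3.142, -0.0, 2.865]
contact_force: [0.5, -0.9, -3.2]
time: 29.6
tool_pos: [557.1, 24.9, 120.6]
tcp_rot: [3.141, 0.001, 2.865]
contact_force: [-2.9, -0.3, 5.8]
```

```bash
python3 -m creep '[{"hand":0,"tx":0.001,"ty":0,"tz":0,"spin":0},{"hand":0,"tx":0,"ty":0,"tz":0,"spin":4},{"hand":0,"tx":0,"ty":0,"tz":0,"spin":4},{"hand":0,"tx":0,"ty":0,"tz":0,"spin":4},{"hand":0,"tx":0,"ty":0,"tz":0,"spin":4}]'
python3 -c "
from h import *
go(556,24.9,120.5,129)
print(get_obs()['moment'].round(3))"
```

```text
time: 30.22
tool_pos: [556.7, 24.5, 120.6]
tcp_rot: [3.142, 0.002, 2.584]
contact_force: [-1.4, -2.6, 6.4]
grip_width: 14.0
finger_force: 30.0
t 30.23 pos [556.7  24.5 120.6] rot [1.80e+02 1.00e-01 1.48e+02] need mm [ 0.9 -0.   0.1] spin 19.0 w 14.03 F [-1.4 -2.6  6.4] ff 30.0
[-0.533  0.323  0.282]
```

```bash
python3 -m creep '[{"hand":0,"tx":0,"ty":0,"tz":0,"spin":4},{"hand":0,"tx":0,"ty":0,"tz":0,"spin":4},{"hand":0,"tx":0,"ty":0,"tz":0,"spin":4},{"hand":0,"tx":0,"ty":0,"tz":0,"spin":4},{"hand":0,"tx":0,"ty":0,"tz":0,"spin":3}]' >/dev/null
python3 -m creep '[{"hand":0,"tx":0,"ty":0,"tz":0,"spin":0},{"hand":0,"tx":0,"ty":0,"tz":0,"spin":0},{"hand":0,"tx":0,"ty":0,"tz":0,"spin":0},{"hand":0,"tx":0,"ty":0,"tz":0,"spin":0}]'
python3 - <<'E'
from h import *
go(556,24.9,120.5,129); print(get_obs()['moment'].round(3))
# bar direction from side view: dark bar top edge vs ribs line (prediction)
s=cap("side",40); g=s["color"].astype(int).max(2)
c=np.array([556,24.9]); 
a=np.radians(-51); d=np.array([np.cos(a),np.sin(a)])
print("pred bar ends z133", proj(s,[[*(c+35*d),133],[*(c-35*d),133]]).round(1))
m=np.zeros(g.shape,np.uint8); m[185:235,325:395]=g[185:235,325:395]<28
for k in sorted(cv2.findContours(m,0,2)[0],key=cv2.contourArea)[-2:]: print(cv2.contourArea(k),cv2.boundingRect(k),cv2.minAreaRect(k))
E
```

```text
time: 31.35
tool_pos: [556.4, 24.1, 120.6]
tcp_rot: [-3.141, 0.002, 2.254]
contact_force: [-3.6, -3.5, 7.2]
grip_width: 13.7
finger_force: 30.0
t 31.35 pos [556.4  24.1 120.6] rot [-1.800e+02  1.000e-01  1.291e+02] need mm [0.9 0.2 0.1] spin 0.1 w 13.73 F [-3.6 -3.5  7.2] ff 30.0
[-0.734  0.477  0.096]
pred bar ends z133 [[364.2 219.3]
 [354.  203.2]]
80.0 (363, 189, 19, 12) ((372.2312316894531, 195.0028839111328), (10.72003173828125, 17.33452033996582), 81.25383758544922)
420.0 (325, 185, 57, 45) ((353.0, 207.0), (44.0, 56.0), 90.0)
```

```bash
python3 -m creep '[{"hand":0,"tx":0,"ty":0,"tz":0,"spin":0},{"hand":0,"tx":0,"ty":0,"tz":0,"spin":0}]'
python3 -c "
from h import *
go(556,24.9,120.5,129); print(get_obs()['moment'].round(3))
from plant import close_job
print(close_job())"
```

```text
time: 31.65
tool_pos: [556.4, 24.1, 120.6]
tcp_rot: [-3.141, 0.002, 2.254]
contact_force: [-3.4, -3.7, 7.3]
grip_width: 13.5
finger_force: 30.0
t 31.65 pos [556.4  24.1 120.6] rot [-1.800e+02  1.000e-01  1.291e+02] need mm [0.8 0.2 0.1] spin 0.1 w 13.46 F [-3.4 -3.7  7.3] ff 30.0
[-0.719  0.479  0.102]
the job is handed in; nothing more can be done
None
```

I handed the job in at about 32 s: the chips are in the jar (five seen clearly plus a sliver of the sixth, and the scoop weighed empty), the scoop stands upright and released, and the lid is home, turned 35° to the ribs by tool yaw and still gripped; I got no verdict back.

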